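# Reverse the welding nozzles into the bench tray

### The job

Move the four welding nozzles from the coloured cups on the timber rail into the cups of the aluminium tray in reverse order: the nozzle nearest the orange end of the rail goes into the tray cup farthest from the orange end of the tray, the next into the next, and so on until the one farthest from the rail's orange end stands nearest the tray's. Set each down upright, mouth up, without dropping it, one in each cup, standing on the cup floor and let go.

Things in the scene. Friction and masses are not known exactly. Their poses are not given: they have to be found in the camera images.
- brass_mid (a point): Centre (half-way up, on the axis) of the loose brass-coloured gas nozzle with a steel band at its foot, mouth diameter 20 mm: an upright round tube 76 mm tall, 28 mm in diameter for its lower 58 mm, then narrowing to the mouth at its top; 60 to 130 g; z is its axis, pointing up to the mouth. It starts upright in the yellow cup on the timber rail, its foot on the cup floor, up to 4 mm off the cup centre.
- white_mid (a point): Centre (half-way up, on the axis) of the loose white ceramic gas nozzle, mouth diameter 22 mm: an upright round tube 76 mm tall, 28 mm in diameter for its lower 58 mm, then narrowing to the mouth at its top; 60 to 130 g; z is its axis, pointing up to the mouth. It starts upright in the blue cup on the timber rail, its foot on the cup floor, up to 4 mm off the cup centre.
- pink_mid (a point): Centre (half-way up, on the axis) of the loose pink ceramic gas nozzle, mouth diameter 18 mm: an upright round tube 76 mm tall, 28 mm in diameter for its lower 58 mm, then narrowing to the mouth at its top; 60 to 130 g; z is its axis, pointing up to the mouth. It starts upright in the red cup on the timber rail, its foot on the cup floor, up to 4 mm off the cup centre.
- black_mid (a point): Centre (half-way up, on the axis) of the loose black gas nozzle with a steel band at its foot, mouth diameter 25 mm: an upright round tube 76 mm tall, 28 mm in diameter for its lower 58 mm, then narrowing to the mouth at its top; 60 to 130 g; z is its axis, pointing up to the mouth. It starts upright in the green cup on the timber rail, its foot on the cup floor, up to 4 mm off the cup centre.
- cup_brass: Fixed yellow open square cup on the timber rail, in which the brass nozzle starts (it stays there, so it shows where that nozzle stood in the row): 52 x 52 mm outside, 46 mm inside, 13 mm high, floor 3 mm thick; origin at the centre of its underside (8 mm above the table), axes parallel to the rail. The four cups stand in any order.
- cup_white: Fixed blue open square cup on the timber rail, in which the white nozzle starts (it stays there, so it shows where that nozzle stood in the row): 52 x 52 mm outside, 46 mm inside, 13 mm high, floor 3 mm thick; origin at the centre of its underside (8 mm above the table), axes parallel to the rail. The four cups stand in any order.
- cup_pink: Fixed red open square cup on the timber rail, in which the pink nozzle starts (it stays there, so it shows where that nozzle stood in the row): 52 x 52 mm outside, 46 mm inside, 13 mm high, floor 3 mm thick; origin at the centre of its underside (8 mm above the table), axes parallel to the rail. The four cups stand in any order.
- cup_black: Fixed green open square cup on the timber rail, in which the black nozzle starts (it stays there, so it shows where that nozzle stood in the row): 52 x 52 mm outside, 46 mm inside, 13 mm high, floor 3 mm thick; origin at the centre of its underside (8 mm above the table), axes parallel to the rail. The four cups stand in any order.
- rail: Fixed timber rail, 60 x 256 x 8 mm, carrying the coloured cups at y = +96, +32, -32 and -96 mm (x = 0), with an orange block, 60 x 14 x 24 mm high, at its +y end (centre y = +135 mm). Origin: middle of its underside, on the table; x across, y along it towards the orange end. It may point any way.
- tray: Fixed bare-aluminium tray, 60 x 256 x 8 mm, with an orange block like the rail's at its +y end and four empty aluminium cups, centres at y = +96, +32, -32, -96 mm (x = 0): 46 mm square inside, 52 outside, floor 11 and rim 21 mm above the table. Origin: middle of its underside, on the table; x across, y towards the orange end. Left or right of the rail, pointing any way.
Not all that is in view belongs to the job. What is shaped like the part that bears black_mid but purple or turquoise is not meant.

How it is judged:
By the outcome, as a careful person would: the job done as asked, in the order asked, and still so for the second after the job is handed in, with the robot touching nothing.
It also fails if it takes over 96 s, if anything falls off the work surface, if the arm or the gripper's body presses on something with over 40 N, if the wrist force passes 120 N, or if a joint passes its speed limit or range.

### The arm

A 6-joint arm with a two-finger parallel gripper is mounted at the origin on the work surface. World frame = base frame: x ahead of the robot, y to its left, z up, the work surface at z = 0. Lengths are in m, angles in rad, forces in N, time in s.
With the tool pointing down it reaches from about 0.35 to 0.775 m from the base axis. Payload 5.5 kg.
Tool frame: the origin (TCP) lies on the centre line of the jaws, within the pads' length; the fingertips stand 11 mm ahead of it and the grasp point (between the pads) lies 8 mm behind it (env.tip_extent is the distance from the TCP to the fingertips, in m); z points along the fingers, y is the line along which they close (so a half turn about z gives the same grasp; the last joint's range is limited). The gripper opens to 85 mm and grips with 20 to 120 N. Pads are 22 mm wide; open, the fingers measure 114 mm over their backs; the gripper's body (76 mm by 85 mm) begins 54 mm behind the grasp point. The pads swing forward as they close: fully open they stand 13 mm farther back than shut.
Start: joints at [0.963, 0.313, 0.046, 1.304, 0, 1.431], TCP at [0.259, 0.513, 0.242] pointing down, gripper open.
Joint ranges: [-2.76, 2.76], [-0.86, 1.69], [-1.03, 1.26], [-2.2, 2.34], [-1.47, 1.5], [-3.14, 3.14]. Speed limits (rad/s): [2.57, 2.57, 3.14, 3.14, 3.14, 3.14].

### API

Orientations are given as a unit quaternion [w, x, y, z].
In Python, from workcell import env gives the robot as it stands.
- The arm moves only by the shell command python3 -m jog 'ROWS' [FORCE]. ROWS is JSON, a list of rows, each a list of 5 numbers: the gripper's target within -1 to 1 (shut at 1, half-way at 0, fully open at -1), then the shift along the tool's x, y, z in m, then the turn about the tool's z in degrees. In form: [[fingers, tx, ty, tz, turn], ...]. A call has 1 to 5 rows; each row shifts and turns the commanded pose from where the row before left it, along the tool's axes as they then stand; what a row does not reach is not made up. A row lasts 1/12 s, in which the tool goes at most 41.7 mm and 7.16 degrees, less where a joint would pass 70% of its speed; a pose out of reach is approached as far as the arm can. A call is refused whole if a number of a shift passes 0.0417 or a number of a turn 7.16, either way. A call with a gripper value outside its range is refused whole. The fingers move at their own pace and stop on an object; FORCE is the grip in N (left out, the last holds). Time passes only in rows, so rows that do not move let the fingers close. It gives the time, the measured TCP pose, the force, the opening and the grip force at its end, in the units of the state.
- env.get_state(): the state, without advancing time (a new reading comes with each control period).
- env.read_camera(name): name is "scene" or "top"; returns a dict with "img" (420x560x3 uint8, red, green, blue), "fov_y" (degrees; the focal length in pixels is half the picture's height over the tangent of half this angle, whatever the lens; pixels are square), "cx", "cy" (the principal point, pixels), "T" (4x4, takes a point from camera to world coordinates). Camera axes: x right, y up, looking along -z (the intrinsics and any distortion apply to the point x, -y, -z); pixel columns grow to the right and rows downward; lengths in m; the calibration is good to about 2 mm. A picture is of the moment at which its call begins. There is no depth.
- env.hand_in(): hands the job in; it is judged then, once.
The state is a dict: "clock": time; "joint_pos": joint angles; "qvel": joint speeds; "tau": joint torques, N m; "tcp_pos": TCP position; "orientation": TCP orientation; "wrist_force": force on the tool from outside, world axes, zero at the start; "ft_torque": the same for the moment, N m; "finger_gap": finger opening in m; "grip_force": force on a finger pad.
Only numpy, scipy, OpenCV 4.12 (cv2) and the standard library are available. Lean on these libraries where they do the work, as an engineer would, in place of code of your own. Each camera call takes 0.05 s, during which the arm holds its last target. There are 200 camera calls.

## Working session

There is one attempt and no reset: what is moved stays moved. The work goes in short steps, Python scripts to look and compute and a shell command to move; the robot and the scene stay as the last step left them, time stands still between calls to the robot, and variables do not carry over. Pictures are saved under pics/ and viewed, at most 14 in all, crops included, and the job is handed in when it is done.

```bash
mkdir -p pics; ls
python3 - <<'E'
from workcell import env
import cv2,numpy as np
for n in("scene","top"):
    c=env.read_camera(n); cv2.imwrite(f"pics/{n}0.png",c["img"][:,:,::-1])
    print(n,{k:(np.round(v,4).tolist() if k=="T" else v) for k,v in c.items() if k!="img"})
print(env.get_state(),env.tip_extent)
E
```

```text
pics
scene {'fov_y': 53.163436592212044, 'cx': 267.8583051350898, 'cy': 209.09597964988987, 'T': [[0.2562, -0.7755, 0.577, 1.0402], [0.9666, 0.2001, -0.1602, -0.1523], [0.0087, 0.5988, 0.8009, 0.7786], [0.0, 0.0, 0.0, 1.0]]}
top {'fov_y': 55.458124017600156, 'cx': 278.2939974198211, 'cy': 211.8306323533022, 'T': [[0.0001, 0.9988, -0.0486, 0.4833], [-1.0, -0.0001, -0.0044, -0.0346], [-0.0044, 0.0486, 0.9988, 0.8427], [0.0, 0.0, 0.0, 1.0]]}
{'clock': 0.1, 'joint_pos': array([9.63395706e-01, 3.13983842e-01, 4.50725112e-02, 1.30362930e+00,
       1.29813762e-06, 1.43119968e+00]), 'qvel': array([ 0.00054067, -0.00098813,  0.00231355,  0.00032343, -0.00081318,
        0.00041088]), 'tau': array([ 2.59703578e-03, -4.81724703e+01,  2.99243277e+01,  1.27385309e-02,
       -1.75017317e-04,  1.37601299e-05]), 'tcp_pos': array([0.2590253 , 0.51283866, 0.24145653]), 'orientation': array([-3.18831587e-04,  2.31774926e-01,  9.72769049e-01, -8.11787817e-04]), 'wrist_force': array([ 0.2103981 , -0.30699631,  0.28336123]), 'ft_torque': array([-0.01928572, -0.03610696,  0.02611761]), 'grip_force': 0.0, 'finger_gap': 0.08548012191539653} 0.011
```

View pics/scene0.png

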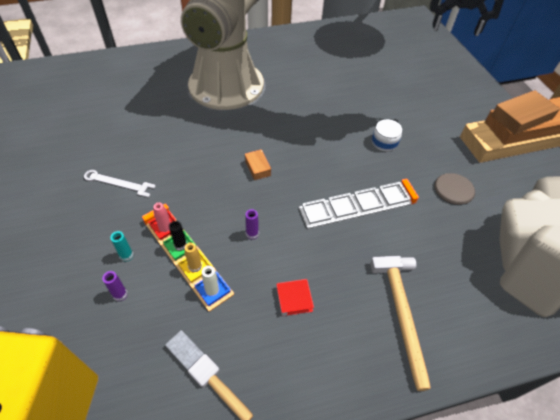

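View pics/top0.png

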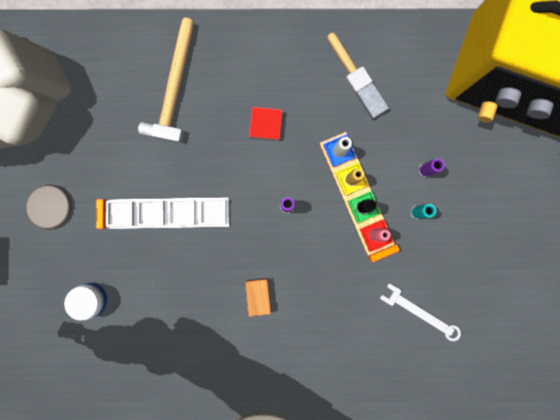

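The top view shows the rail with its orange block at (384,253), then red/pink (378,236), green/black (366,206), yellow/brass (352,178) and blue/white (340,150). The tray's orange block is at (100,213), with cups at about x=120, 151, 183, 215 (row 212).
Possible confusions with the black nozzle are purple at (287,204) and (432,167), and turquoise at (425,211). The orange timber block at (258,298) could be mistaken for an end block. I'll check with a close crop.

Run:
```python
import cv2,numpy as np
i=cv2.imread("pics/top0.png")
a=cv2.resize(i[125:265,310:450],None,fx=4.2,fy=4.2,interpolation=cv2.INTER_CUBIC)
cv2.imwrite("pics/cropA.png",a)
b=cv2.resize(i[185:240,85:240],None,fx=5,fy=5,interpolation=cv2.INTER_CUBIC)
cv2.imwrite("pics/cropB.png",b)
```

```text
(no output)
```

View pics/cropA.png

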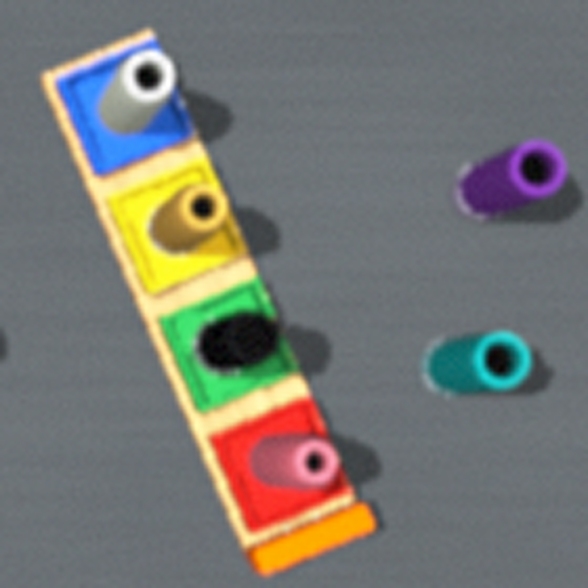

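View pics/cropB.png

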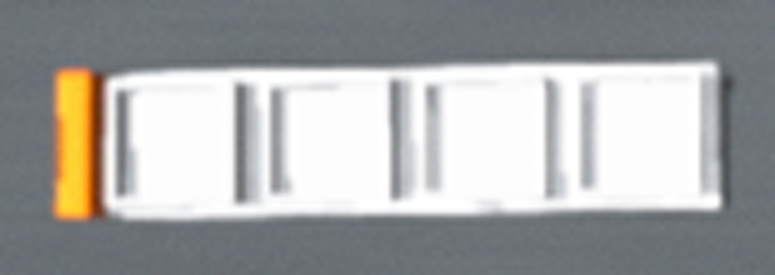

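```bash
cat > h.py <<'E'
from workcell import env
import cv2,numpy as np
def ray(n,px,z,c=None,k=0.0):
    c=c or env.read_camera(n); H=c["img"].shape[0]
    f=H/2/np.tan(np.radians(c["fov_y"]/2))
    K=np.array([[f,0,c["cx"]],[0,f,c["cy"]],[0,0,1.]])
    u=cv2.undistortPoints(np.array(px,float).reshape(-1,1,2),K,np.array([k,0,0,0.]))[:,0]
    d=np.c_[u[:,0],-u[:,1],-np.ones(len(u))]@c["T"][:3,:3].T; o=c["T"][:3,3]
    s=(np.asarray(z)-o[2])/d[:,2]
    return o+d*s[:,None] if np.ndim(s) else o+d*s
E
python3 - <<'E'
from h import *
c=env.read_camera("top"); A=lambda p:np.array(p)/4.2+[310-.38,125-.38]; B=lambda p:np.array(p)/5+[85-.4,185-.4]
np.set_printoptions(precision=4,suppress=True)
noz=A([(315,462),(253,333),(203,207),(148,76)])
tr=B([(176.5,145),(331,143),(486.5,141),(641.5,139)])
rail=A([(42,75),(150,30),(245,548)])
org=A([(376,512),(264,565)])
cups=A([(275,466),(230,345),(178,229),(127,111)])
rc=A([(211,436),(318,400),(248,531),(160,318),(262,283),(108,202),(213,168),(155,293)])
for k in(0,-.1,.1):
    print("k",k)
    n=ray("top",noz,.087,c,k)[:,:2];print("noz",n,np.linalg.norm(np.diff(n,axis=0),axis=1))
    t=ray("top",tr,.021,c,k)[:,:2];print("tray",t,np.linalg.norm(np.diff(t,axis=0),axis=1))
    r=ray("top",rail,.008,c,k)[:,:2];print("rail",r,np.linalg.norm(np.diff(r,axis=0),axis=1))
    print("orangeTray",ray("top",B([(74,144)]),.024,c,k)[:,:2])
    g=ray("top",cups,.021,c,k)[:,:2];print("cups",g)
    print("distractors rim", ray("top",A([(537,167),(500,360)]),.076,c,k)[:,:2],ray("top",[(287.5,204)],.076,c,k)[:,:2])
E
```

```text
k 0
noz [[ 0.477  -0.2319]
 [ 0.535  -0.2047]
 [ 0.5922 -0.1827]
 [ 0.6521 -0.1583]] [0.0641 0.0612 0.0647]
tray [[0.5196 0.2957]
 [0.5205 0.2319]
 [0.5213 0.1677]
 [0.5221 0.1037]] [0.0638 0.0642 0.0639]
rail [[ 0.6703 -0.1181]
 [ 0.6931 -0.1724]
 [ 0.4338 -0.2173]] [0.0589 0.2631]
orangeTray [[0.5199 0.3367]]
cups [[ 0.4745 -0.2296]
 [ 0.5337 -0.2082]
 [ 0.5908 -0.1833]
 [ 0.6494 -0.1586]]
distractors rim [[ 0.6122 -0.3383]
 [ 0.5234 -0.3197]] [[ 0.5356 -0.049 ]]
k -0.1
noz [[ 0.4767 -0.2334]
 [ 0.5351 -0.2056]
 [ 0.5926 -0.1835]
 [ 0.6529 -0.1591]] [0.0647 0.0616 0.0651]
tray [[0.5196 0.3011]
 [0.5204 0.2346]
 [0.5213 0.1689]
 [0.5221 0.1041]] [0.0664 0.0658 0.0648]
rail [[ 0.6709 -0.1184]
 [ 0.6943 -0.1734]
 [ 0.4333 -0.2185]] [0.0598 0.2649]
orangeTray [[0.5199 0.3445]]
cups [[ 0.4742 -0.2308]
 [ 0.5337 -0.2091]
 [ 0.5911 -0.1839]
 [ 0.65   -0.1592]]
distractors rim [[ 0.6139 -0.344 ]
 [ 0.5235 -0.324 ]] [[ 0.5357 -0.049 ]]
k 0.1
noz [[ 0.4773 -0.2304]
 [ 0.535  -0.2038]
 [ 0.5918 -0.182 ]
 [ 0.6513 -0.1576]] [0.0635 0.0609 0.0643]
tray [[0.5197 0.2907]
 [0.5205 0.2293]
 [0.5213 0.1665]
 [0.5221 0.1034]] [0.0615 0.0627 0.0632]
rail [[ 0.6697 -0.1177]
 [ 0.6919 -0.1715]
 [ 0.4344 -0.2162]] [0.0582 0.2614]
orangeTray [[0.52   0.3297]]
cups [[ 0.4748 -0.2283]
 [ 0.5336 -0.2074]
 [ 0.5906 -0.1826]
 [ 0.6488 -0.158 ]]
distractors rim [[ 0.6107 -0.3333]
 [ 0.5234 -0.3158]] [[ 0.5356 -0.0489]]
```

The pinhole model gives 64 mm pitches on the tray and about 58–60 mm of rail width, so the calibration holds without distortion. Order: pink→(.522,.104), black→(.521,.168), brass→(.5205,.232), white→(.520,.296). I'll grip across the rail (22°) and turn first.

```bash
cat >> h.py <<'E'
def go(x,y,z,deg,s=None):  # deg: wanted world direction of tool x
    s=s or env.get_state(); w,a,b,c=s["orientation"]; p=s["tcp_pos"]
    R=np.array([[1-2*(b*b+c*c),2*(a*b-w*c),2*(a*c+w*b)],[2*(a*b+w*c),1-2*(a*a+c*c),2*(b*c-w*a)],[2*(a*c-w*b),2*(b*c+w*a),1-2*(a*a+b*b)]])
    al=np.degrees(np.arctan2(R[1,0],R[0,0]))%360
    d=R.T@(np.array([x,y,z])-p)
    print("t",round(s["clock"],2),"tcp",p.round(4),"al",round(al,2),"tilt",round(R[2,2],4),"| tool shift",d.round(4),"turn",round(al-deg,2),"F",s["wrist_force"].round(1),"gap",round(s["finger_gap"],4),"grip",round(s["grip_force"],1))
E
python3 -m jog '[[-1,0,0,0,-7],[-1,0,0,0,-7],[-1,0,0,0,-7],[-1,0,0,0,-7]]' 40
python3 -m jog '[[-1,0,0,0,-7],[-1,0,0,0,-7],[-1,0,0,0,-7],[-1,0,0,0,0]]'
python3 -c "
from h import *
go(.476,-.231,.16,202.1)"
```

```text
clock: 0.48
tcp_pos: [0.2592, 0.513, 0.2419]
orientation: [-0.0, -0.013, 1.0, -0.0]
wrist_force: [-0.2, -0.1, 0.3]
finger_gap: 0.0852
grip_force: 0.0
clock: 0.82
tcp_pos: [0.2592, 0.5131, 0.2419]
orientation: [-0.0, -0.194, 0.981, -0.0]
wrist_force: [-0.2, 0.5, -0.3]
finger_gap: 0.0853
grip_force: 0.0
t 0.82 tcp [0.2592 0.5131 0.2419] al 202.37 tilt -1.0 | tool shift [ 0.0826 -0.7706  0.0823] turn 0.27 F [-0.2  0.5 -0.3] gap 0.0853 grip 0.0
```

```bash
python3 -m jog '[[-1,0.0041,-0.0385,0.0041,0],[-1,0.0041,-0.0385,0.0041,0],[-1,0.0041,-0.0385,0.0041,0],[-1,0.0041,-0.0385,0.0041,0],[-1,0.0041,-0.0385,0.0041,0]]' >/dev/null
python3 -m jog '[[-1,0.0041,-0.0385,0.0041,0],[-1,0.0041,-0.0385,0.0041,0],[-1,0.0041,-0.0385,0.0041,0],[-1,0.0041,-0.0385,0.0041,0],[-1,0.0041,-0.0385,0.0041,0]]' >/dev/null
python3 -m jog '[[-1,0.0041,-0.0385,0.0041,0],[-1,0.0041,-0.0385,0.0041,0],[-1,0.0041,-0.0385,0.0041,0],[-1,0.0041,-0.0385,0.0041,0],[-1,0.0041,-0.0385,0.0041,0]]' >/dev/null
python3 -m jog '[[-1,0.0041,-0.0385,0.0041,0],[-1,0.0041,-0.0385,0.0041,0],[-1,0.0041,-0.0385,0.0041,0],[-1,0.0041,-0.0385,0.0041,0],[-1,0.0041,-0.0385,0.0041,0]]' >/dev/null
python3 -m jog '[[-1,0,0,0,0],[-1,0,0,0,0]]' >/dev/null
python3 -c "
from h import *
go(.476,-.231,.043,202.1)
c=env.read_camera('scene');i=c['img'][:,:,::-1]
cv2.imwrite('pics/s1.png',cv2.resize(i[150:330,90:290],None,fx=3.3,fy=3.3,interpolation=cv2.INTER_CUBIC))"
```

```text
t 2.65 tcp [ 0.4742 -0.2325  0.1594] al 201.83 tilt -1.0 | tool shift [-0.0023  0.0006  0.1164] turn -0.27 F [ 0.1 -0.9  0.6] gap 0.0854 grip 0.0
```

View pics/s1.png

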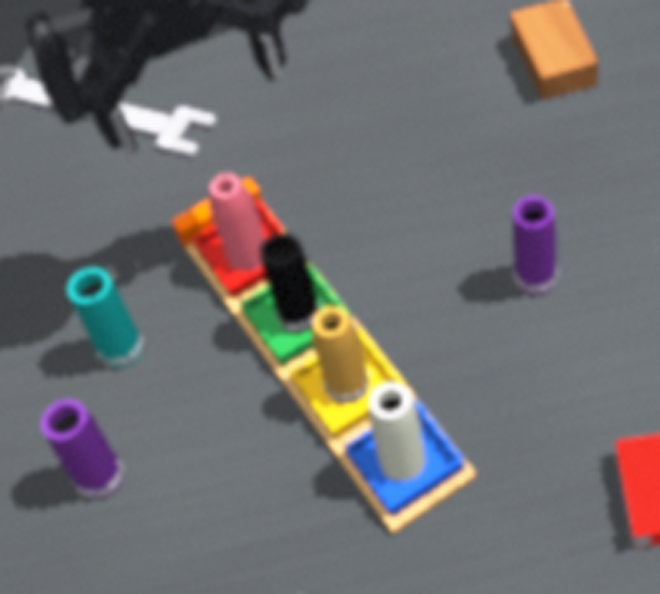

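The gripper is above the red end, and all nozzles stand upright. Rims in the crop are pink (226,183), black (285,247), brass (331,321) and white (391,401). I'll cross-check these against the top view.

```bash
python3 -c "
from h import *
print(ray('scene',np.array([(226,183),(285,247),(331,321),(391,401)])/3.3+[89.65,149.65],.087).round(4))
go(.476,-.231,.043,202.1)"
```

```text
[[ 0.4753 -0.2309  0.087 ]
 [ 0.5332 -0.2016  0.087 ]
 [ 0.5923 -0.1825  0.087 ]
 [ 0.6529 -0.1578  0.087 ]]
t 2.75 tcp [ 0.4737 -0.2301  0.1599] al 202.07 tilt -1.0 | tool shift [-0.0019 -0.0019  0.1169] turn -0.03 F [ 0.6  0.2 -1.1] gap 0.0855 grip 0.0
```

The two cameras agree within 3 mm. Descending and gripping pink.

```bash
python3 -m jog '[[-1,-0.002,-0.001,0.025,0],[-1,0,0,0.025,0],[-1,0,0,0.025,0],[-1,0,0,0.025,0],[-1,0,0,0.017,0]]' 40 
python3 -m jog '[[-1,0,0,0,0],[0.7,0,0,0,0],[0.7,0,0,0,0],[0.7,0,0,0,0],[0.7,0,0,0,0]]'
python3 -m jog '[[1,0,0,0,0],[1,0,0,0,0],[1,0,0,0,0],[1,0,0,0,0]]'
python3 -c "
from h import *
go(.476,-.231,.043,202.1)"
```

```text
clock: 3.17
tcp_pos: [0.4754, -0.2283, 0.0417]
orientation: [-0.001, -0.193, 0.981, 0.001]
wrist_force: [-0.6, -0.4, -0.8]
finger_gap: 0.0851
grip_force: 0.0
clock: 3.58
tcp_pos: [0.4776, -0.2313, 0.0449]
orientation: [0.001, -0.193, 0.981, -0.001]
wrist_force: [0.9, -0.2, -0.5]
finger_gap: 0.0388
grip_force: 0.0
clock: 3.92
tcp_pos: [0.4774, -0.2313, 0.0446]
orientation: [0.001, -0.192, 0.981, -0.001]
wrist_force: [-0.6, 1.1, 6.6]
finger_gap: 0.0267
grip_force: 39.0
t 3.92 tcp [ 0.4774 -0.2313  0.0446] al 202.19 tilt -1.0 | tool shift [0.0012 0.0008 0.0016] turn 0.09 F [-0.6  1.1  6.6] gap 0.0267 grip 39.0
```

```bash
python3 -m jog '[[1,0,0,-0.01,0],[1,0,0,-0.025,0],[1,0,0,-0.03,0],[1,0,0,-0.03,0],[1,0,0,-0.02,0]]' 
python3 -m jog '[[1,0,0,0,-7],[1,0,0,0,-7],[1,0,0,0,-7],[1,0,0,0,-7],[1,0,0,0,-7]]'  >/dev/null
python3 -m jog '[[1,0,0,0,-7],[1,0,0,0,-7],[1,0,0,0,-7],[1,0,0,0,-7],[1,0,0,0,-5.4]]' >/dev/null
python3 -m jog '[[1,0,0,0,0],[1,0,0,0,0]]'
python3 -c "
from h import *
go(.522,.104,.16,270.7)"
```

```text
clock: 4.33
tcp_pos: [0.477, -0.2313, 0.1617]
orientation: [0.001, -0.192, 0.981, -0.001]
wrist_force: [0.7, -1.1, -1.8]
finger_gap: 0.0271
grip_force: 39.6
clock: 5.33
tcp_pos: [0.4764, -0.2308, 0.1587]
orientation: [-0.0, 0.71, -0.704, 0.0]
wrist_force: [-0.3, 0.2, -1.3]
finger_gap: 0.0269
grip_force: 39.6
t 5.33 tcp [ 0.4764 -0.2308  0.1587] al 270.43 tilt -1.0 | tool shift [-0.3345 -0.0481 -0.0013] turn -0.27 F [-0.3  0.2 -1.3] gap 0.0269 grip 39.6
```

```bash
python3 -m jog '[[1,-0.02,-0.003,0,0],[1,-0.0345,-0.005,0,0],[1,-0.0345,-0.005,0,0],[1,-0.0345,-0.005,0,0],[1,-0.0345,-0.005,0,0]]' >/dev/null
python3 -m jog '[[1,-0.0345,-0.005,0,0],[1,-0.0345,-0.005,0,0],[1,-0.0345,-0.005,0,0],[1,-0.0345,-0.005,0,0],[1,-0.0245,-0.0035,0,0]]' >/dev/null
python3 -m jog '[[1,-0.014,-0.002,0,0],[1,0,0,0,0],[1,0,0,0,0]]'
python3 -c "
from h import *
go(.522,.104,.0446,270.7)
c=env.read_camera('top');i=c['img'][:,:,::-1]
cv2.imwrite('pics/s2.png',cv2.resize(i[160:270,80:300],None,fx=3.4,fy=3.4,interpolation=cv2.INTER_CUBIC))
c=env.read_camera('scene');i=c['img'][:,:,::-1]
cv2.imwrite('pics/s3.png',cv2.resize(i[120:240,240:440],None,fx=3.4,fy=3.4,interpolation=cv2.INTER_CUBIC))"
```

```text
clock: 6.42
tcp_pos: [0.5214, 0.1047, 0.1584]
orientation: [0.0, 0.711, -0.703, 0.0]
wrist_force: [-0.4, 0.5, -0.5]
finger_gap: 0.027
grip_force: 39.6
t 6.42 tcp [0.5214 0.1047 0.1584] al 270.6 tilt -1.0 | tool shift [ 0.0007 -0.0006  0.1138] turn -0.1 F [-0.4  0.5 -0.5] gap 0.027 grip 39.6
```

View pics/s3.png

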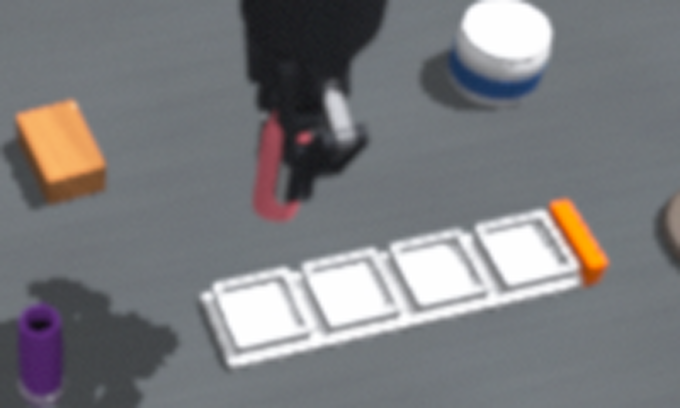

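Pink is held upright over the last cup, foot at about (276,213) in the crop. Rim centres there are about (261,311) for the far cup and (527,251) for the one nearest orange. Checking these.

```bash
python3 -c "
from h import *
a=np.array([(261,311),(351,290),(438,270),(527,251),(276,210)])/3.4+[239.65,119.65]
print(ray('scene',a,np.array([.021]*4+[.125])).round(4))"
python3 -m jog '[[1,0,0,0.025,0],[1,0,0,0.025,0],[1,0,0,0.025,0],[1,0,0,0.02,0],[1,0,0,0.01,0]]'
python3 -m jog '[[1,0,0,0.005,0],[1,0,0,0.002,0],[1,0,0,0.001,0],[1,0,0,0.001,0]]'
```

```text
[[0.5271 0.1034 0.021 ]
 [0.5256 0.1675 0.021 ]
 [0.5244 0.2307 0.021 ]
 [0.5242 0.2964 0.021 ]
 [0.528  0.1015 0.125 ]]
clock: 6.98
tcp_pos: [0.5198, 0.1027, 0.0508]
orientation: [0.001, 0.71, -0.704, -0.001]
wrist_force: [-1.5, -0.5, -1.4]
finger_gap: 0.0271
grip_force: 39.6
clock: 7.32
tcp_pos: [0.5227, 0.104, 0.0454]
orientation: [-0.001, 0.711, -0.704, 0.001]
wrist_force: [-0.7, 0.5, -0.6]
finger_gap: 0.0272
grip_force: 39.6
```

```bash
python3 -m jog '[[1,0,0,0.001,0],[1,0,0,0,0]]' | grep -E "tcp|wrist"
python3 -m jog '[[1,0,0,0.0007,0],[1,0,0,0,0]]'| grep -E "tcp|wrist"
```

```text
tcp_pos: [0.5227, 0.1042, 0.0447]
wrist_force: [-1.1, -0.1, 3.5]
tcp_pos: [0.5227, 0.1042, 0.0447]
wrist_force: [-1.3, -1.4, 10.4]
```

```bash
python3 -m jog '[[0.3,0,0,0,0],[0.2,0,0,0,0],[-0.2,0,0,0,0],[-1,0,0,0,0],[-1,0,0,0,0]]'
python3 -m jog '[[-1,0,0,0,0],[-1,0,0,-0.015,0],[-1,0,0,-0.03,0],[-1,0,0,-0.035,0],[-1,0,0,-0.035,0]]'
python3 -m jog '[[-1,0,0,0,0],[-1,0,0,0,0]]' >/dev/null
python3 -c "
from h import *
go(.535,-.204,.16,270.7)
c=env.read_camera('scene');i=c['img'][:,:,::-1]
cv2.imwrite('pics/s4.png',cv2.resize(i[120:260,90:440],None,fx=2.2,fy=2.2,interpolation=cv2.INTER_CUBIC))"
```

```text
clock: 8.07
tcp_pos: [0.5215, 0.1042, 0.0425]
orientation: [0.0, 0.711, -0.703, -0.0]
wrist_force: [-1.0, -0.0, -0.5]
finger_gap: 0.069
grip_force: 0.0
clock: 8.48
tcp_pos: [0.5206, 0.1041, 0.1581]
orientation: [0.001, 0.711, -0.703, -0.001]
wrist_force: [0.9, -0.5, 0.2]
finger_gap: 0.0855
grip_force: 0.0
t 8.65 tcp [0.5234 0.1043 0.16  ] al 270.6 tilt -1.0 | tool shift [ 0.3084 -0.0083 -0.    ] turn -0.1 F [ 0.   0.3 -0. ] gap 0.0852 grip 0.0
```

View pics/s4.png

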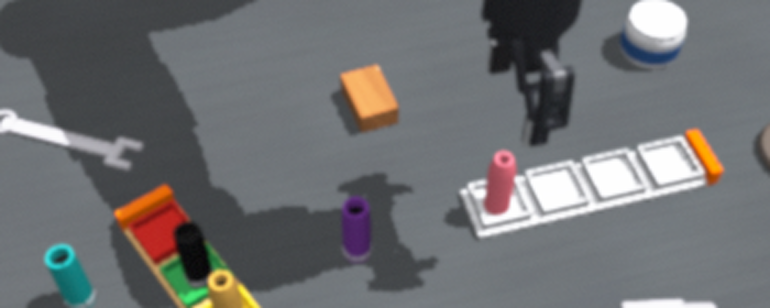

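Pink stands upright in the far cup at (500,183) in the crop. Next is black.

```bash
python3 -m jog '[[-1,0.0343,-0.0009,0,0],[-1,0.0343,-0.0009,0,0],[-1,0.0343,-0.0009,0,0],[-1,0.0343,-0.0009,0,0],[-1,0.0343,-0.0009,0,0]]' >/dev/null
python3 -m jog '[[-1,0.0343,-0.0009,0,0],[-1,0.0343,-0.0009,0,0],[-1,0.0343,-0.0009,0,0],[-1,0.0343,-0.0009,0,0],[-1,0,0,0,0]]' >/dev/null
python3 -m jog '[[-1,0,0,0,7],[-1,0,0,0,7],[-1,0,0,0,7],[-1,0,0,0,7],[-1,0,0,0,7]]'  >/dev/null
python3 -m jog '[[-1,0,0,0,7],[-1,0,0,0,7],[-1,0,0,0,7],[-1,0,0,0,7],[-1,0,0,0,5.4]]' >/dev/null
python3 -m jog '[[-1,0,0,0,0],[-1,0,0,0,0]]' >/dev/null
python3 -c "
from h import *
go(.534,-.203,.0446,202.1)"
```

```text
t 10.53 tcp [ 0.532  -0.2037  0.156 ] al 202.36 tilt -1.0 | tool shift [-0.0023 -0.0004  0.1114] turn 0.26 F [-0.5 -0.2 -0.3] gap 0.0858 grip 0.0
```

```bash
python3 -m jog '[[-1,-0.002,0,0.025,0],[-1,0,0,0.025,0],[-1,0,0,0.025,0],[-1,0,0,0.025,0],[-1,0,0,0.014,0]]' 40 | grep -E "tcp|wrist"
python3 -m jog '[[-1,0,0,0,0],[0.7,0,0,0,0],[0.7,0,0,0,0],[0.7,0,0,0,0],[0.7,0,0,0,0]]'| grep -E "tcp|wrist"
python3 -m jog '[[1,0,0,0,0],[1,0,0,0,0],[1,0,0,0,0],[1,0,0,0,0]]'
python3 -m jog '[[1,0,0,-0.01,0],[1,0,0,-0.025,0],[1,0,0,-0.03,0],[1,0,0,-0.03,0],[1,0,0,-0.02,0]]' 
python3 -m jog '[[1,0,0,0,-7],[1,0,0,0,-7],[1,0,0,0,-7],[1,0,0,0,-7],[1,0,0,0,-7]]'  >/dev/null
python3 -m jog '[[1,0,0,0,-7],[1,0,0,0,-7],[1,0,0,0,-7],[1,0,0,0,-7],[1,0,0,0,-5.4]]' >/dev/null
python3 -m jog '[[1,0,0,0,0],[1,0,0,0,0]]' >/dev/null
python3 -c "
from h import *
go(.5215,.168,.16,270.7)"
```

```text
tcp_pos: [0.5327, -0.2024, 0.0401]
wrist_force: [-0.6, -0.3, 0.3]
tcp_pos: [0.5357, -0.2042, 0.045]
wrist_force: [-0.3, -0.3, -0.7]
clock: 11.7
tcp_pos: [0.5355, -0.2041, 0.0449]
orientation: [0.001, -0.193, 0.981, -0.001]
wrist_force: [-0.0, 0.1, 5.9]
finger_gap: 0.0271
grip_force: 39.1
clock: 12.12
tcp_pos: [0.5352, -0.2039, 0.1618]
orientation: [0.001, -0.193, 0.981, -0.001]
wrist_force: [0.6, 0.8, -1.8]
finger_gap: 0.0272
grip_force: 39.5
t 13.12 tcp [ 0.5345 -0.2036  0.1588] al 270.44 tilt -1.0 | tool shift [-0.3717  0.0101 -0.0011] turn -0.26 F [ 0.6 -0.2 -1.1] gap 0.0271 grip 39.5
```

```bash
python3 -m jog '[[1,-0.0135,0,0,0],[1,-0.0345,0.001,0,0],[1,-0.0345,0.001,0,0],[1,-0.0345,0.001,0,0],[1,-0.0345,0.001,0,0]]' >/dev/null
python3 -m jog '[[1,-0.0345,0.001,0,0],[1,-0.0345,0.001,0,0],[1,-0.0345,0.001,0,0],[1,-0.0345,0.001,0,0],[1,-0.0345,0.001,0,0]]' >/dev/null
python3 -m jog '[[1,-0.0345,0.001,0,0],[1,-0.0135,0,0,0],[1,0,0,0,0],[1,0,0,0,0],[1,0,0,0,0]]' >/dev/null
python3 -c "
from h import *
go(.5215,.168,.0449,270.7)"
```

```text
t 14.37 tcp [0.5206 0.1677 0.1586] al 270.55 tilt -1.0 | tool shift [-0.0003 -0.001   0.1137] turn -0.15 F [ 0.3 -0.3 -1. ] gap 0.027 grip 39.5
```

```bash
python3 -m jog '[[1,0,-0.001,0.025,0],[1,0,0,0.025,0],[1,0,0,0.025,0],[1,0,0,0.02,0],[1,0,0,0.01,0]]' | grep -E "tcp|wrist"
python3 -m jog '[[1,0,0,0.005,0],[1,0,0,0.002,0],[1,0,0,0.001,0],[1,0,0,0.001,0],[1,0,0,0,0]]' | grep -E "tcp|wrist"
python3 -m jog '[[1,0,0,0.0005,0],[1,0,0,0,0]]' | grep -E "tcp|wrist"
```

```text
tcp_pos: [0.5202, 0.1663, 0.051]
wrist_force: [-1.1, -0.1, -1.7]
tcp_pos: [0.5227, 0.1683, 0.0457]
wrist_force: [-0.5, 0.1, -0.3]
tcp_pos: [0.5225, 0.1684, 0.0449]
wrist_force: [1.2, -0.5, 1.4]
```

```bash
python3 -m jog '[[1,0,0,0.0007,0],[1,0,0,0,0]]' | grep -E "tcp|wrist"
python3 -m jog '[[0.3,0,0,0,0],[0.2,0,0,0,0],[-0.2,0,0,0,0],[-1,0,0,0,0],[-1,0,0,0,0]]' | grep -E "tcp|wrist|gap"
python3 -m jog '[[-1,0,0,0,0],[-1,0,0,-0.015,0],[-1,0,0,-0.03,0],[-1,0,0,-0.035,0],[-1,0,0,-0.035,0]]'>/dev/null
python3 -m jog '[[-1,0,0,0,0],[-1,0,0,0,0]]' >/dev/null
python3 -c "
from h import *
go(.592,-.1825,.16,270.7)
c=env.read_camera('scene');i=c['img'][:,:,::-1]
cv2.imwrite('pics/s5.png',cv2.resize(i[120:310,90:440],None,fx=2.2,fy=2.2,interpolation=cv2.INTER_CUBIC))"
```

```text
tcp_pos: [0.5225, 0.1684, 0.0449]
wrist_force: [-1.6, -0.4, 7.6]
tcp_pos: [0.5217, 0.1682, 0.0432]
wrist_force: [0.8, -0.3, -0.7]
finger_gap: 0.0691
t 16.53 tcp [0.5237 0.1685 0.1609] al 270.6 tilt -1.0 | tool shift [ 0.3517 -0.0646  0.0009] turn -0.1 F [-0.7  1.5  0.1] gap 0.0856 grip 0.0
```

View pics/s5.png

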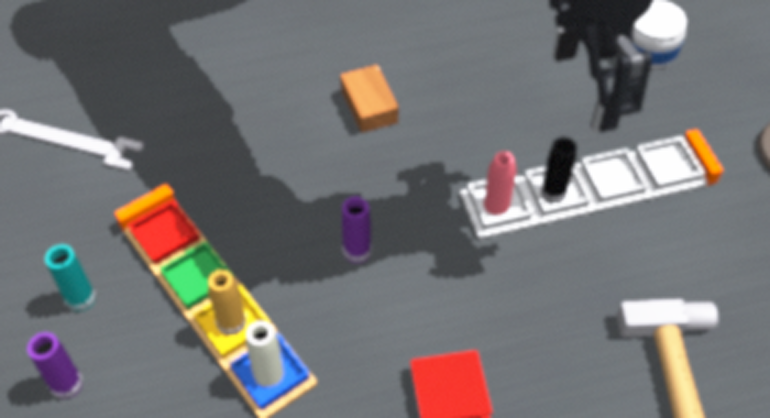

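Black stands in the second cup at (560,168). Next is brass.

```bash
python3 -m jog '[[-1,0.0352,-0.0065,0,0],[-1,0.0352,-0.0065,0,0],[-1,0.0352,-0.0065,0,0],[-1,0.0352,-0.0065,0,0],[-1,0.0352,-0.0065,0,0]]' >/dev/null
python3 -m jog '[[-1,0.0352,-0.0065,0,0],[-1,0.0352,-0.0065,0,0],[-1,0.0352,-0.0065,0,0],[-1,0.0352,-0.0065,0,0],[-1,0.0352,-0.0065,0,0]]' >/dev/null
python3 -m jog '[[-1,0,0,0,7],[-1,0,0,0,7],[-1,0,0,0,7],[-1,0,0,0,7],[-1,0,0,0,7]]'  >/dev/null
python3 -m jog '[[-1,0,0,0,7],[-1,0,0,0,7],[-1,0,0,0,7],[-1,0,0,0,7],[-1,0,0,0,5.4]]' >/dev/null
python3 -m jog '[[-1,0,0,0,0],[-1,0,0,0,0]]' >/dev/null
python3 -c "
from h import *
go(.592,-.1825,.0446,202.1)"
```

```text
t 18.42 tcp [ 0.5896 -0.1827  0.1566] al 202.35 tilt -1.0 | tool shift [-0.0026 -0.001   0.1119] turn 0.25 F [-0.9 -0.2  0.1] gap 0.0854 grip 0.0
```

```bash
python3 -m jog '[[-1,-0.002,0,0.025,0],[-1,0,0,0.025,0],[-1,0,0,0.025,0],[-1,0,0,0.025,0],[-1,0,0,0.014,0]]' 40 | grep -E "tcp|wrist"
python3 -m jog '[[-1,0,0,0,0],[0.7,0,0,0,0],[0.7,0,0,0,0],[0.7,0,0,0,0],[0.7,0,0,0,0]]'| grep -E "tcp|wrist"
python3 -m jog '[[1,0,0,0,0],[1,0,0,0,0],[1,0,0,0,0],[1,0,0,0,0]]'
python3 -m jog '[[1,0,0,-0.01,0],[1,0,0,-0.025,0],[1,0,0,-0.03,0],[1,0,0,-0.03,0],[1,0,0,-0.02,0]]' 
python3 -m jog '[[1,0,0,0,-7],[1,0,0,0,-7],[1,0,0,0,-7],[1,0,0,0,-7],[1,0,0,0,-7]]'  >/dev/null
python3 -m jog '[[1,0,0,0,-7],[1,0,0,0,-7],[1,0,0,0,-7],[1,0,0,0,-7],[1,0,0,0,-5.4]]' >/dev/null
python3 -m jog '[[1,0,0,0,0],[1,0,0,0,0]]' >/dev/null
python3 -c "
from h import *
go(.521,.232,.16,270.7)"
```

```text
tcp_pos: [0.5902, -0.1814, 0.0405]
wrist_force: [-0.5, 0.2, 0.2]
tcp_pos: [0.5934, -0.1828, 0.0459]
wrist_force: [0.7, -0.7, 0.3]
clock: 19.58
tcp_pos: [0.5933, -0.1827, 0.0458]
orientation: [0.001, -0.193, 0.981, -0.001]
wrist_force: [0.4, 0.4, 6.3]
finger_gap: 0.0274
grip_force: 39.4
clock: 20.0
tcp_pos: [0.5929, -0.1826, 0.1628]
orientation: [0.001, -0.193, 0.981, -0.001]
wrist_force: [0.4, -1.1, -1.0]
finger_gap: 0.0271
grip_force: 39.4
t 21.0 tcp [ 0.5921 -0.1823  0.1596] al 270.44 tilt -1.0 | tool shift [-4.148e-01  6.800e-02 -3.000e-04] turn -0.26 F [-0.6 -0.4 -0.8] gap 0.0267 grip 39.3
```

```bash
python3 -m jog '[[1,-0.0173,0.0028,0,0],[1,-0.0345,0.0057,0,0],[1,-0.0345,0.0057,0,0],[1,-0.0345,0.0057,0,0],[1,-0.0345,0.0057,0,0]]' >/dev/null
python3 -m jog '[[1,-0.0345,0.0057,0,0],[1,-0.0345,0.0057,0,0],[1,-0.0345,0.0057,0,0],[1,-0.0345,0.0057,0,0],[1,-0.0345,0.0057,0,0]]' >/dev/null
python3 -m jog '[[1,-0.0345,0.0057,0,0],[1,-0.0345,0.0057,0,0],[1,-0.0173,0.0028,0,0],[1,0,0,0,0],[1,0,0,0,0]]' >/dev/null
python3 -m jog '[[1,0,0,0,0]]' >/dev/null
python3 -c "
from h import *
go(.521,.232,.0458,270.7)"
```

```text
t 22.33 tcp [0.5193 0.2309 0.1594] al 270.57 tilt -1.0 | tool shift [-0.0011 -0.0018  0.1136] turn -0.13 F [-0.  -0.2 -1.4] gap 0.0267 grip 39.4
```

```bash
python3 -m jog '[[1,0,-0.001,0.025,0],[1,0,0,0.025,0],[1,0,0,0.025,0],[1,0,0,0.02,0],[1,0,0,0.01,0]]' | grep -E "tcp|wrist"
python3 -m jog '[[1,0,0,0.005,0],[1,0,0,0.002,0],[1,0,0,0.001,0],[1,0,0,0.001,0],[1,0,0,0,0]]' | grep -E "tcp|wrist"
python3 -m jog '[[1,0,0,0.0005,0],[1,0,0,0,0]]' | grep -E "tcp|wrist"
python3 -m jog '[[1,0,0,0.0005,0],[1,0,0,0,0]]' | grep -E "tcp|wrist"
```

```text
tcp_pos: [0.5192, 0.2291, 0.0518]
wrist_force: [-0.5, -0.0, -0.3]
tcp_pos: [0.5216, 0.2312, 0.0465]
wrist_force: [1.4, 0.2, -0.8]
tcp_pos: [0.5215, 0.2313, 0.0458]
wrist_force: [-0.1, -0.6, 0.9]
tcp_pos: [0.5215, 0.2313, 0.0458]
wrist_force: [-0.6, 0.1, 5.8]
```

```bash
python3 -m jog '[[0.3,0,0,0,0],[0.2,0,0,0,0],[-0.2,0,0,0,0],[-1,0,0,0,0],[-1,0,0,0,0]]' | grep -E "tcp|wrist|gap"
python3 -m jog '[[-1,0,0,0,0],[-1,0,0,-0.015,0],[-1,0,0,-0.03,0],[-1,0,0,-0.035,0],[-1,0,0,-0.035,0]]'>/dev/null
python3 -m jog '[[-1,0,0,0,0],[-1,0,0,0,0]]' >/dev/null
python3 -c "
from h import *
go(.6525,-.158,.16,270.7)
c=env.read_camera('scene');i=c['img'][:,:,::-1]
cv2.imwrite('pics/s6.png',cv2.resize(i[120:310,90:440],None,fx=2.2,fy=2.2,interpolation=cv2.INTER_CUBIC))"
```

```text
tcp_pos: [0.5206, 0.231, 0.0443]
wrist_force: [-0.1, 0.1, 0.4]
finger_gap: 0.0689
t 24.5 tcp [0.5226 0.2316 0.162 ] al 270.6 tilt -1.0 | tool shift [ 0.3909 -0.1258  0.0021] turn -0.1 F [ 0.6  0.2 -0.7] gap 0.0857 grip 0.0
```

View pics/s6.png

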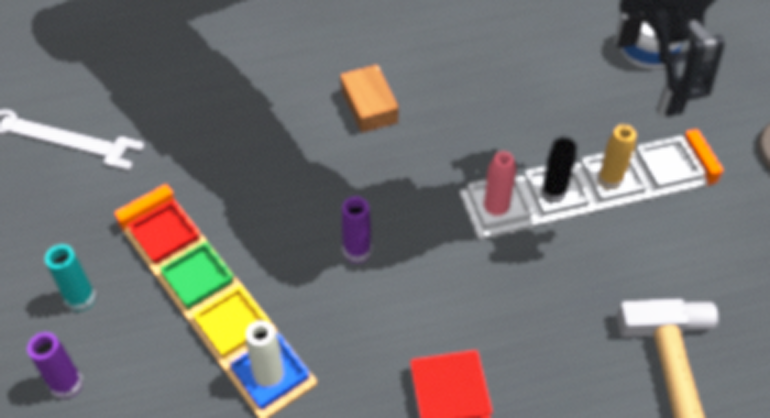

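Brass stands in the third cup at (618,155). Last is white.

```bash
python3 -m jog '[[-1,0.0355,-0.0114,0,0],[-1,0.0355,-0.0114,0,0],[-1,0.0355,-0.0114,0,0],[-1,0.0355,-0.0114,0,0],[-1,0.0355,-0.0114,0,0]]' >/dev/null
python3 -m jog '[[-1,0.0355,-0.0114,0,0],[-1,0.0355,-0.0114,0,0],[-1,0.0355,-0.0114,0,0],[-1,0.0355,-0.0114,0,0],[-1,0.0355,-0.0114,0,0]]' >/dev/null
python3 -m jog '[[-1,0.0355,-0.0114,0,0],[-1,0,0,0,7],[-1,0,0,0,7],[-1,0,0,0,7],[-1,0,0,0,7]]'  >/dev/null
python3 -m jog '[[-1,0,0,0,7],[-1,0,0,0,7],[-1,0,0,0,7],[-1,0,0,0,7],[-1,0,0,0,7]]' >/dev/null
python3 -m jog '[[-1,0,0,0,5.4],[-1,0,0,0,0],[-1,0,0,0,0]]' >/dev/null
python3 -c "
from h import *
go(.6525,-.158,.0452,202.1)"
```

```text
t 26.47 tcp [ 0.6493 -0.1578  0.1574] al 202.35 tilt -1.0 | tool shift [-0.0032 -0.0017  0.1122] turn 0.25 F [ 0.1  0.2 -0.5] gap 0.0857 grip 0.0
```

```bash
python3 -m jog '[[-1,-0.002,0,0.025,0],[-1,0,0,0.025,0],[-1,0,0,0.025,0],[-1,0,0,0.025,0],[-1,0,0,0.014,0]]' 40 | grep -E "tcp|wrist"
python3 -m jog '[[-1,0,0,0,0],[0.7,0,0,0,0],[0.7,0,0,0,0],[0.7,0,0,0,0],[0.7,0,0,0,0]]'| grep -E "tcp|wrist"
python3 -m jog '[[1,0,0,0,0],[1,0,0,0,0],[1,0,0,0,0],[1,0,0,0,0]]'
python3 -m jog '[[1,0,0,-0.01,0],[1,0,0,-0.025,0],[1,0,0,-0.03,0],[1,0,0,-0.03,0],[1,0,0,-0.02,0]]' 
python3 -m jog '[[1,0,0,0,-7],[1,0,0,0,-7],[1,0,0,0,-7],[1,0,0,0,-7],[1,0,0,0,-7]]'  >/dev/null
python3 -m jog '[[1,0,0,0,-7],[1,0,0,0,-7],[1,0,0,0,-7],[1,0,0,0,-7],[1,0,0,0,-5.4]]' >/dev/null
python3 -m jog '[[1,0,0,0,0],[1,0,0,0,0]]' >/dev/null
python3 -c "
from h import *
go(.5205,.296,.16,270.7)"
```

```text
tcp_pos: [0.6498, -0.1565, 0.0412]
wrist_force: [-0.5, 0.4, 0.3]
tcp_pos: [0.6532, -0.1578, 0.0471]
wrist_force: [0.3, -0.3, -0.3]
clock: 27.63
tcp_pos: [0.653, -0.1577, 0.0469]
orientation: [0.001, -0.193, 0.981, -0.001]
wrist_force: [-0.8, -0.4, 6.0]
finger_gap: 0.0269
grip_force: 39.4
clock: 28.05
tcp_pos: [0.6525, -0.1575, 0.1637]
orientation: [0.001, -0.193, 0.981, -0.001]
wrist_force: [1.1, -0.2, -1.0]
finger_gap: 0.0268
grip_force: 39.6
t 29.05 tcp [ 0.6518 -0.1573  0.1604] al 270.44 tilt -1.0 | tool shift [-0.4543  0.1278  0.0006] turn -0.26 F [-0.5  0.3 -0.7] gap 0.0268 grip 39.6
```

```bash
python3 -m jog '[[1,-0.0175,0.0049,0,0],[1,-0.035,0.0098,0,0],[1,-0.035,0.0098,0,0],[1,-0.035,0.0098,0,0],[1,-0.035,0.0098,0,0]]' >/dev/null
python3 -m jog '[[1,-0.035,0.0098,0,0],[1,-0.035,0.0098,0,0],[1,-0.035,0.0098,0,0],[1,-0.035,0.0098,0,0],[1,-0.035,0.0098,0,0]]' >/dev/null
python3 -m jog '[[1,-0.035,0.0098,0,0],[1,-0.035,0.0098,0,0],[1,-0.035,0.0098,0,0],[1,-0.0175,0.0049,0,0],[1,0,0,0,0]]' >/dev/null
python3 -m jog '[[1,0,0,0,0],[1,0,0,0,0]]' >/dev/null
python3 -c "
from h import *
go(.5205,.296,.0469,270.7)"
```

```text
t 30.47 tcp [0.5199 0.2958 0.1604] al 270.53 tilt -1.0 | tool shift [-0.0003 -0.0006  0.1135] turn -0.17 F [ 0.3  0.9 -1.7] gap 0.0268 grip 39.6
```

```bash
python3 -m jog '[[1,0,0,0.025,0],[1,0,0,0.025,0],[1,0,0,0.025,0],[1,0,0,0.02,0],[1,0,0,0.01,0]]' | grep -E "tcp|wrist"
python3 -m jog '[[1,0,0,0.005,0],[1,0,0,0.002,0],[1,0,0,0.001,0],[1,0,0,0.001,0],[1,0,0,0,0]]' | grep -E "tcp|wrist"
python3 -m jog '[[1,0,0,0.0005,0],[1,0,0,0,0]]' | grep -E "tcp|wrist"
python3 -m jog '[[1,0,0,0.0005,0],[1,0,0,0,0]]' | grep -E "tcp|wrist"
```

```text
tcp_pos: [0.5189, 0.2939, 0.0527]
wrist_force: [0.0, 0.2, -0.7]
tcp_pos: [0.5208, 0.2965, 0.0475]
wrist_force: [0.1, 0.1, -1.0]
tcp_pos: [0.5206, 0.2966, 0.047]
wrist_force: [0.1, -0.5, 0.7]
tcp_pos: [0.5207, 0.2967, 0.0469]
wrist_force: [-0.1, -0.0, 5.6]
```

```bash
python3 -m jog '[[0.3,0,0,0,0],[0.2,0,0,0,0],[-0.2,0,0,0,0],[-1,0,0,0,0],[-1,0,0,0,0]]' | grep -E "tcp|wrist|gap"
python3 -m jog '[[-1,0,0,0,0],[-1,0,0,-0.015,0],[-1,0,0,-0.03,0],[-1,0,0,-0.035,0],[-1,0,0,-0.035,0]]'>/dev/null
python3 -m jog '[[-1,0,0,-0.03,0],[-1,0,0,-0.03,0],[-1,0,0,0,0],[-1,0,0,0,0]]' >/dev/null
python3 -c "
from h import *
go(.5205,.296,.22,270.7)
c=env.read_camera('scene');i=c['img'][:,:,::-1]
cv2.imwrite('pics/s7.png',cv2.resize(i[120:260,270:440],None,fx=4,fy=4,interpolation=cv2.INTER_CUBIC))"
```

```text
tcp_pos: [0.5198, 0.2963, 0.0452]
wrist_force: [-0.3, 0.6, -0.2]
finger_gap: 0.0694
t 32.8 tcp [0.5212 0.2968 0.2227] al 270.6 tilt -1.0 | tool shift [0.0008 0.0007 0.0027] turn -0.1 F [-0.2  0.7 -0.3] gap 0.0855 grip 0.0
```

View pics/s7.png

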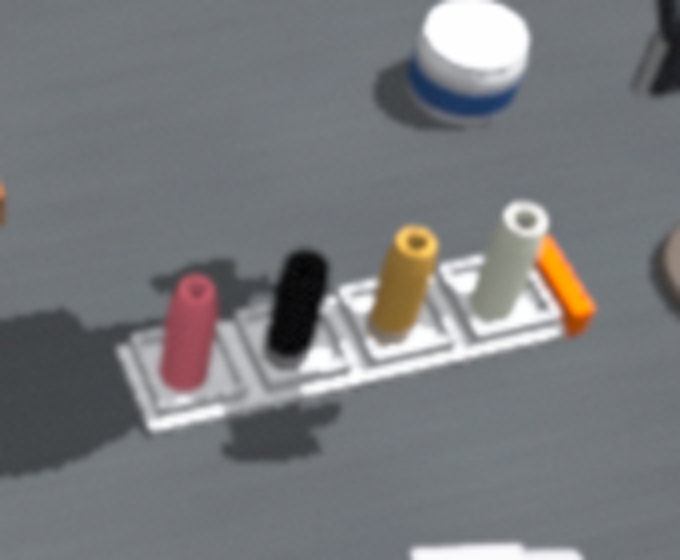

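All four stand upright in their cups: pink (190,335), black (300,305), brass (405,285) and white (512,265), with white nearest the orange end. The gripper is clear.

```bash
python3 -c "
from workcell import env
print(env.hand_in())"
```

```text
the job is handed in; nothing more can be done
None
```

The job is handed in: all four nozzles stand upright and released in the tray in reverse order (pink, black, brass, white towards the orange end), at about 33 s on the clock.

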